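# Find the high spot of an eccentric roller with a dial gauge

### The arm

A 6-joint arm with a two-finger parallel gripper is mounted at the origin on the work surface; the furniture and walls round the work are solid. World frame = base frame: x ahead of the robot, y to its left, z up, the work surface at z = 0. Lengths are in m, angles in rad, forces in N, time in s.
With the tool pointing down it reaches from about 0.275 to 0.875 m from the base axis. Payload 12.5 kg.
Tool frame: the origin (TCP) lies at the very end of the fingers, on their centre line; the grasp point (between the pads) lies 19 mm behind it; z points along the fingers, y is the line along which they close (so a half turn about z gives the same grasp; the last joint's range is limited). The gripper opens to 85 mm and grips with 20 to 120 N. Pads are 22 mm wide; open, the fingers measure 114 mm over their backs; the gripper's body (76 mm by 85 mm) begins 54 mm behind the grasp point. The pads swing forward as they close: fully open they stand 13 mm farther back than shut.
Start: joints at [-1.186, 0.351, 1.652, -0, 1.139, -0.085], TCP at [0.249, -0.49, 0.231] pointing down, gripper open.
Joint ranges: [-2.75, 2.75], [-0.79, 2.1], [0.01, 2.65], [-1.57, 4.71], [0.07, 3.14], [-2.87, 2.87]. Speed limits (rad/s): [2.22, 2.22, 2.79, 3.14, 3.14, 3.14].

### API

Orientations are given as a unit quaternion [w, x, y, z].
In Python, from plant import telemetry, eyes, env gives the robot as it stands.
- The arm moves only by the shell command python3 -m crank 'ROWS' [OPENING] [FORCE]. ROWS is JSON, a list of rows, each an object with "xyz": the shift along the tool's x, y, z in mm, a list of three; "angular": the turn, a rotation vector about the tool's x, y, z in rad, a list of three. A call has 1 to 20 rows; each row shifts and turns the commanded pose from where the row before left it, along the tool's axes as they then stand; what a row does not reach is not made up. A row lasts 1/10 s, in which the tool goes at most 50 mm and 8.59 degrees, less where a joint would pass 70% of its speed; a pose out of reach is approached as far as the arm can. A call is refused whole if a number of a shift passes 50 or a number of a turn 0.15, either way. A call with a gripper value outside its range is refused whole. OPENING is the opening, from -1 (shut) to 1 (fully open), set as the call begins (- or left out, the last holds). The fingers move at their own pace and stop on an object; FORCE is the grip in N (left out, the last holds). Time passes only in rows, so rows that do not move let the fingers close. It gives the time, the measured TCP pose, the force, the opening and the grip force at its end, in the units of the state.
- telemetry.observe(): the state, without advancing time (a new reading comes with each control period).
- eyes.get_image(name): name is "scene" or "top" or "wrist"; returns the picture (480x640x3 uint8, red, green, blue); there is no depth.
- eyes.get_calibration(name): a dict with "mtx" (3x3 intrinsics, pixels), "eye" and "orientation" of the camera in the world. Camera axes: x right, y up, looking along -z (the intrinsics and any distortion apply to the point x, -y, -z); pixel columns grow to the right and rows downward; lengths in m; the calibration is good to about 2 mm. A picture is of the moment at which its call begins: read the wrist's pose just before it. get_calibration takes no time and is no camera call; for the wrist camera it gives the pose at the moment of the call.
- env.finish_job(): hands the job in; it is judged then, once.
The state is a dict: "clock": time; "q": joint angles; "joint_vel": joint speeds; "joint_torque": joint torques, N m; "tool_pos": TCP position; "ee_rot": TCP orientation; "wrist_force": force on the tool from outside, world axes, zero at the start; "wrist_torque": the same for the moment, N m; "finger_gap": finger opening in m; "grasp_force": force on a finger pad.
Only numpy, scipy, OpenCV 4.12 (cv2) and the standard library are available. Lean on these libraries where they do the work, as an engineer would, in place of code of your own. Each camera call takes 0.05 s, during which the arm holds its last target. There are 200 camera calls.

### The job

The arbor lying in the two V-blocks carries a brass roller that runs out of true: push the dial gauge down its post by its black pad until the roller has pressed the plunger in by about 5 mm, and let go. Then turn the arbor in its V-blocks with light fingertip pressure on the ribbed rubber ball (never more than 25 N) and leave it where the dial reads highest, the roller's high spot right under the plunger. Keep the arbor seated in the V-blocks, do not run the plunger to the end of its travel, and leave the blue post, the glass dish and the black spool alone.

Things in the scene. Friction and masses are not known exactly. Their poses are not given: they have to be found in the camera images.
- gauge_stand: Fixed green base, 130 x 220 x 12 mm, with two V-blocks (14 mm thick, 66 mm tall, at y = -80 and +82 mm), a post and a dial gauge. Origin on the table; z up, y along the V-block axis, which runs 55 mm above the origin at x = 0. Gauge and plunger stand at x = 0, y = +50 mm; the post (16 mm thick, 175 mm tall) at x = +50, y = +50 mm. The dial faces -x.
- pad_top (a point): Centre of the top of the black round push pad (30 mm wide, 6 mm thick) on top of the dial gauge. Pressed straight down, it slides the gauge down the post; the gauge starts to move at about 5 N and stays where it is left. The dial case below it is 48 mm wide along y, 16 mm thick; the pad's underside stands 10 mm above it.
- gauge (a joint): How far the gauge has slid down its post from the top, in m (0 to 0.038).
- plunger_tip (a point): Lower end of the gauge's sprung steel plunger (round tip of 3 mm radius), straight below the pad; 96 mm below pad_top when not pressed in.
- plunger (a joint): How far the plunger is pressed up into the gauge, in m: 0 hanging free, 0.014 at its stop; its spring pushes with 0.6 N at 0 and 1.8 N at the stop. The red needle on the white dial shows it: from lower left at 0 it turns clockwise, 0.3 rad per mm (one mark is 2 mm).
- arbor: Loose steel arbor, 12 mm thick, 212 mm long, about 0.4 kg with all it carries, lying in the V-blocks. Origin on its axis above the stand's origin, 55 mm above the table; y along its axis, as the stand's. It turns about y, its orientation with it, and stays where it is left.
- ball_center (a point): Centre of the black ribbed firm-rubber ball on the arbor, on its axis (40 mm from the arbor's origin towards -y): 48 mm in diameter, running true, its top 79 mm above the table. A fingertip pressed on its top with 5 to 10 N and moved along the stand's x, up to 12 mm either side of the middle, turns the arbor without slipping. One radian of turn takes 24 mm.
- roller_center (a point): Point on the arbor's axis (50 mm from its origin towards +y), under the plunger, inside the brass roller: 40 mm in diameter, 20 mm wide, fixed 3 mm off-centre towards a side that differs from run to run and that the arbor's orientation does not tell. The roller's top lies 72 to 78 mm above the table, so the gauge reading varies by 6 mm in a turn.
- post_blue: Bystander: blue turned setting post standing upright, 46 mm wide, 118 mm tall; origin at the centre of its underside.
- dish: Bystander: small round glass dish, 65 mm wide, 33 mm tall; origin at the centre of its underside.
- spool: Bystander: spool of black thread, 44 x 53 x 36 mm; origin at the centre of its underside.
Mind the look-alikes: they are no part of the job. Of the things that look like the arbor, the larger one is meant.

How it is judged:
On the way:
1. the gauge stands lowered onto the roller, its plunger pressed in by 3.5 to 6.5 mm, and is let go (value of joint plunger between 0.0035 and 0.0065 m and contact force between the fingers and gauge_stand below 0.1 N), for 0.3 s.
At the end, for the whole second after the job is handed in: The roller's high spot is under the plunger, within about 30 degrees: the tip rests at least 77.1 mm above the table (about 77.5 mm right on the high spot). The plunger is pressed in between 3.5 and 13.4 mm, and the arbor lies still, seated in both V-blocks (z of plunger_tip in the frame of gauge_stand above 0.0771 m and value of joint plunger between 0.0035 and 0.0134 m and z of arbor in the frame of gauge_stand between 0.053 and 0.0565 m and angle between the y axis of arbor and the y axis of gauge_stand, either way round below 0.02 rad and angular speed of arbor below 0.1 rad/s); the robot touches nothing.
It fails at once if the ball or arbor is pressed with more than 25 N (contact force between the fingers and arbor above 25 N).
It fails at once if the gauge or stand is pressed with more than 25 N (contact force between the fingers and gauge_stand above 25 N).
It fails at once if the plunger is run to the end of its travel (value of joint plunger above 0.0136 m).
It fails at once if the arbor is lifted out of the V-blocks (z of arbor in the frame of gauge_stand above 0.06 m or angle between the y axis of arbor and the y axis of gauge_stand, either way round above 0.08 rad).
It fails at once if the blue post, the glass dish or the black spool is moved by more than 20 mm (distance of any of post_blue, dish, spool from where it was at the start of the episode above 0.02 m).
It also fails if it takes over 72 s, if anything falls off the work surface, if the arm or the gripper's body presses on something with over 40 N, if the wrist force passes 120 N, or if a joint passes its speed limit or range.

## Working session

There is one attempt and no reset: what is moved stays moved. The work goes in short steps, Python scripts to look and compute and a shell command to move; the robot and the scene stay as the last step left them, time stands still between calls to the robot, and variables do not carry over. Pictures are saved under pics/ and viewed, at most 10 in all, crops included, and the job is handed in when it is done.

```bash
mkdir -p pics; python3 - <<'E'
from plant import telemetry, eyes
import cv2,numpy as np
s=telemetry.observe();print({k:np.round(v,3).tolist() for k,v in s.items()})
for n in("scene","top"):
    c=eyes.get_calibration(n);print(n,{k:np.round(v,4).tolist() for k,v in c.items()})
    cv2.imwrite(f"pics/{n}0.png",eyes.get_image(n)[:,:,::-1])
E
```

```text
{'clock': 0.0, 'q': [-1.186, 0.351, 1.652, 0.0, 1.139, -0.085], 'joint_vel': [-0.0, -0.001, -0.001, 0.002, 0.001, -0.0], 'joint_torque': [0.001, -50.61, -29.14, -0.0, 0.005, -0.0], 'tool_pos': [0.249, -0.49, 0.231], 'ee_rot': [-0.001, 0.973, 0.233, -0.0], 'wrist_force': [-0.537, 0.354, -0.235], 'wrist_torque': [0.093, 0.005, 0.028], 'grasp_force': 0.0, 'finger_gap': 0.085}
scene {'mtx': [[517.3275, 0.0, 316.2488], [0.0, 517.3275, 246.155], [0.0, 0.0, 1.0]], 'eye': [-0.0467, 0.3789, 0.984], 'orientation': [-0.3718, -0.1525, 0.3254, 0.856]}
top {'mtx': [[499.9829, 0.0, 320.7435], [0.0, 499.9829, 246.4455], [0.0, 0.0, 1.0]], 'eye': [0.3595, -0.1233, 1.1659], 'orientation': [0.7087, 0.0582, -0.0548, -0.701]}
```

View pics/scene0.png

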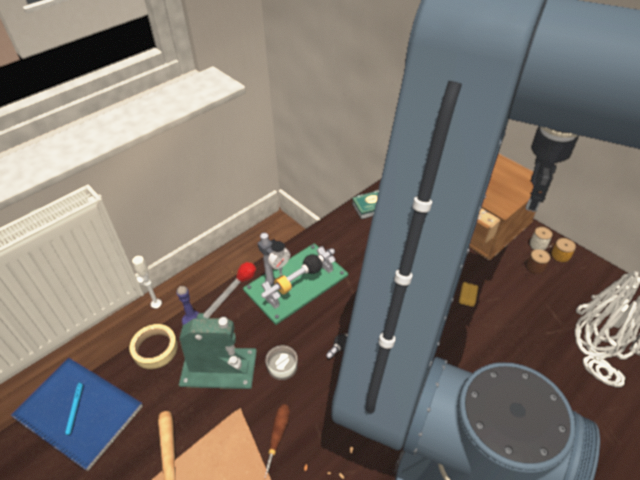

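View pics/top0.png

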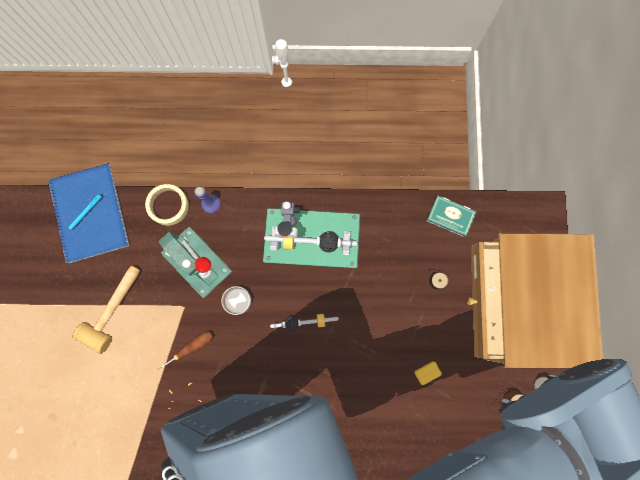

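The top view shows the stand as a green plate at cols 264-360, rows 209-268, with the roller at (289,243), ball at (328,241) and pad at (285,228). Arbor candidates are the large one in the V-blocks (ball at 328,241) and the small look-alike lying loose at (305,322); I choose the large one. The black spool is at (439,281), the dish at (236,300), the blue post at (208,201), and the red-knobbed device at (204,264) is another decoy.

```bash
cat > h.py <<'E'
from plant import telemetry, eyes
import cv2,numpy as np
from scipy.spatial.transform import Rotation as R
def q2R(q): return R.from_quat([q[1],q[2],q[3],q[0]]).as_matrix()
def ray(c,uv):
    d=np.linalg.inv(c["mtx"])@[uv[0],uv[1],1]; d=np.array([d[0],-d[1],-d[2]])
    d=q2R(c["orientation"])@d; return np.array(c["eye"]),d/np.linalg.norm(d)
def on(c,uv,z):
    o,d=ray(c,uv); return o+d*(z-o[2])/d[2]
def proj(c,p):
    v=q2R(c["orientation"]).T@(np.array(p)-c["eye"]); v=np.array(c["mtx"])@[v[0],-v[1],-v[2]]; return v[:2]/v[2]
def tri(a,b):
    (o1,d1),(o2,d2)=a,b; t=np.linalg.lstsq(np.c_[d1,-d2],o2-o1,rcond=None)[0]
    p,q=o1+t[0]*d1,o2+t[1]*d2; return (p+q)/2,np.linalg.norm(p-q)
E
python3 - <<'E'
from h import *
for n,(x0,y0,x1,y1) in dict(top=(255,195,370,280),scene=(235,220,355,325)).items():
    c=eyes.get_calibration(n);im=cv2.imread(f"pics/{n}0.png")
    hsv=cv2.cvtColor(im,cv2.COLOR_BGR2HSV)
    m=cv2.inRange(hsv,(60,70,70),(95,255,255));k=np.zeros_like(m);k[y0:y1,x0:x1]=m[y0:y1,x0:x1]
    pts=cv2.findNonZero(k);r=cv2.minAreaRect(cv2.convexHull(pts));b=cv2.boxPoints(r)
    if n=="top":
        w=np.array([on(c,p,.012) for p in b]);print(n,b.round(1).tolist(),w.round(4).tolist(),w.mean(0))
        e=np.linalg.norm(w-np.roll(w,-1,0),axis=1);print(e)
    else: 
        h=cv2.approxPolyDP(cv2.convexHull(pts),5,True)[:,0];print(n,h.tolist(),[on(c,p,.012).round(4).tolist() for p in h])
    cv2.imwrite(f"pics/{n}c.png",cv2.resize(im[y0:y1,x0:x1],None,fx=5,fy=5,interpolation=cv2.INTER_CUBIC))
a=cv2.imread("pics/topc.png");b=cv2.imread("pics/scenec.png")
H=np.zeros((a.shape[0]+b.shape[0],600,3),np.uint8);H[:a.shape[0],:a.shape[1]]=a;H[a.shape[0]:,:b.shape[1]]=b
cv2.imwrite("pics/both.png",cv2.resize(H,None,fx=.63,fy=.63))
E
```

```text
top [[262.79998779296875, 262.1000061035156], [266.0, 207.8000030517578], [359.79998779296875, 213.5], [356.5, 267.79998779296875]] [[0.5073, 0.0178, 0.012], [0.6368, 0.0139, 0.012], [0.6254, -0.208, 0.012], [0.4964, -0.2002, 0.012]] [ 0.56645496 -0.09411403  0.012     ]
[0.12960296 0.22213711 0.12924776 0.21827528]
scene [[347, 273], [276, 323], [244, 290], [315, 245]] [[0.4968, -0.197, 0.012], [0.504, 0.0197, 0.012], [0.6274, 0.0156, 0.012], [0.6175, -0.2028, 0.012]]
```

View pics/both.png

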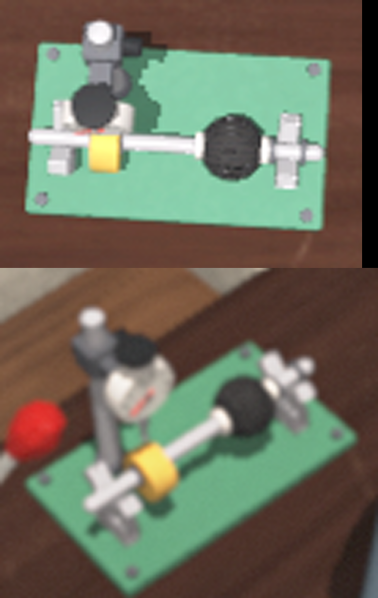

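The crop confirms the large arbor in the stand: pad at top-view px (285,228) and scene (278,246), ball at top (329,241) and scene (312.5,264).

```bash
python3 - <<'E'
from h import *
T=eyes.get_calibration("top");S=eyes.get_calibration("scene")
for n,a,b in(("pad",(285.2,228.3),(278.2,246)),("ball",(329,241.3),(312.5,263.8))):
    p,e=tri(ray(T,a),ray(S,b));print(n,p.round(4),e.round(4),on(T,a,.055)[:2].round(4),on(S,b,.055)[:2].round(4),on(T,a,.18)[:2].round(4),on(S,b,.18)[:2].round(4))
for c in((.5665,-.094),(.561,-.091),(.564,-.0925)):
    for yaw in(-.035,-.05):
        f=lambda x,y:(np.array(c)+R.from_euler('z',yaw).as_matrix()[:2,:2]@[x,y]).round(4)
        print(c,yaw,"pad",f(0,.05),"ball",f(0,-.04))
s=telemetry.observe();print(R.from_matrix(q2R(s["ee_rot"])).as_matrix().round(3))
w=eyes.get_calibration("wrist");r=q2R(s["ee_rot"]);print("wrist cam in tool",r.T@(np.array(w["eye"])-s["tool_pos"]),(r.T@q2R(w["orientation"])).round(3),w["mtx"])
E
```

```text
pad [ 0.5552 -0.0455  0.1781] 0.0005 [ 0.5794 -0.036 ] [ 0.6473 -0.1102] [ 0.5546 -0.0458] [ 0.5539 -0.0444]
ball [ 0.5515 -0.1354  0.0497] 0.0002 [ 0.5506 -0.1354] [ 0.5482 -0.1325] [ 0.5291 -0.1341] [ 0.4682 -0.0637]
(0.5665, -0.094) -0.035 pad [ 0.5682 -0.044 ] ball [ 0.5651 -0.134 ]
(0.5665, -0.094) -0.05 pad [ 0.569  -0.0441] ball [ 0.5645 -0.134 ]
(0.561, -0.091) -0.035 pad [ 0.5627 -0.041 ] ball [ 0.5596 -0.131 ]
(0.561, -0.091) -0.05 pad [ 0.5635 -0.0411] ball [ 0.559 -0.131]
(0.564, -0.0925) -0.035 pad [ 0.5657 -0.0425] ball [ 0.5626 -0.1325]
(0.564, -0.0925) -0.05 pad [ 0.5665 -0.0426] ball [ 0.562  -0.1325]
[[ 0.892  0.453 -0.   ]
 [ 0.453 -0.892  0.001]
 [ 0.    -0.001 -1.   ]]
wrist cam in tool [ 0.06536356  0.00054722 -0.14235769] [[-0.001  0.965  0.261]
 [ 1.     0.001 -0.001]
 [-0.002  0.261 -0.965]] [[338.21514354   0.         319.74343613]
 [  0.         338.21514354 236.29820763]
 [  0.           0.           1.        ]]
```

```bash
python3 -m crank '[{"xyz":[0,0,-25],"angular":[0,0,0]},{"xyz":[0,0,-25],"angular":[0,0,0]},{"xyz":[0,0,-25],"angular":[0,0,0]},{"xyz":[34,-18,0],"angular":[0,0,0]},{"xyz":[34,-18,0],"angular":[0,0,0]},{"xyz":[34,-18,0],"angular":[0,0,0]},{"xyz":[34,-18,0],"angular":[0,0,0]},{"xyz":[34,-18,0],"angular":[0,0,0]},{"xyz":[34,-18,0],"angular":[0,0,0]},{"xyz":[34,-18,0],"angular":[0,0,0]},{"xyz":[34,-18,0],"angular":[0,0,0]},{"xyz":[34,-18,0],"angular":[0,0,0]},{"xyz":[34,-18,0],"angular":[0,0,0]},{"xyz":[34,-18,0],"angular":[0,0,0]},{"xyz":[34,-18,0],"angular":[0,0,0]},{"xyz":[34,-18,0],"angular":[0,0,0]}]' -1 20
python3 -m crank '[{"xyz":[0,0,0],"angular":[0,0,-0.146]},{"xyz":[0,0,0],"angular":[0,0,-0.146]},{"xyz":[0,0,0],"angular":[0,0,-0.146]},{"xyz":[0,0,0],"angular":[0,0,-0.146]},{"xyz":[0,0,0],"angular":[0,0,-0.146]},{"xyz":[0,0,0],"angular":[0,0,-0.146]},{"xyz":[0,0,0],"angular":[0,0,-0.146]},{"xyz":[0,0,0],"angular":[0,0,-0.146]},{"xyz":[0,0,0],"angular":[0,0,-0.146]},{"xyz":[0,0,0],"angular":[0,0,-0.146]},{"xyz":[0,0,0],"angular":[0,0,-0.146]},{"xyz":[0,0,0],"angular":[0,0,-0.146]},{"xyz":[0,0,0],"angular":[0,0,-0.146]},{"xyz":[0,0,0],"angular":[0,0,-0.146]},{"xyz":[0,0,0],"angular":[0,0,-0.146]},{"xyz":[0,0,0],"angular":[0,0,-0.146]},{"xyz":[0,0,0],"angular":[0,0,-0.146]},{"xyz":[0,0,0],"angular":[0,0,-0.146]}]'
cat > st.py <<'E'
from h import *
s=telemetry.observe();r=q2R(s["ee_rot"])
print(s["clock"],np.round(s["tool_pos"],4),"F",np.round(s["wrist_force"],2),"q",np.round(s["q"],2))
print("tool axes x,y,z:",r.T.round(3).tolist())
E
cat > look.py <<'E'
import sys
from h import *
w=eyes.get_calibration("wrist");cv2.imwrite(f"pics/{sys.argv[1]}.png",eyes.get_image("wrist")[:,:,::-1])
np.savez(f"pics/{sys.argv[1]}.npz",**w)
E
python3 st.py; python3 look.py w1
```

```text
clock: 1.7
tool_pos: [0.5378, -0.0801, 0.306]
ee_rot: [-0.0, 0.973, 0.233, -0.0]
wrist_force: [0.6, -0.5, -0.7]
finger_gap: 0.0001
grasp_force: 0.0
clock: 3.5
tool_pos: [0.537, -0.0816, 0.3059]
ee_rot: [-0.0, 0.019, 1.0, 0.0]
wrist_force: [0.5, -0.5, -0.6]
finger_gap: 0.0002
grasp_force: 0.0
3.5 [ 0.537  -0.0816  0.3059] F [ 0.45 -0.45 -0.57] q [-0.24  0.27  1.57  0.    1.3  -1.77]
tool axes x,y,z: [[-0.999, 0.038, 0.001], [0.038, 0.999, 0.0], [-0.001, 0.0, -1.0]]
```

View pics/w1.png

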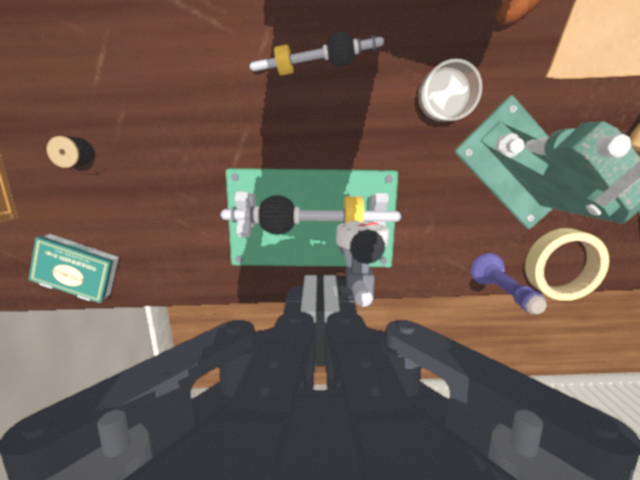

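The wrist view shows the fingertips at (320,285), pad at (368,246), ball at (277,215), roller at (354,210) and arbor ends at (225,214) and (398,216).

```bash
python3 - <<'E'
from h import *
w=dict(np.load("pics/w1.npz"));T=eyes.get_calibration("top");S=eyes.get_calibration("scene")
im=cv2.imread("pics/w1.png");g=cv2.cvtColor(im,cv2.COLOR_BGR2GRAY)
uv={}
for n,(x0,y0,x1,y1) in dict(pad=(345,225,392,270),ball=(252,190,302,240)).items():
    m=(g[y0:y1,x0:x1]<55).astype(np.uint8);k,l,st,ce=cv2.connectedComponentsWithStats(m);i=1+st[1:,4].argmax()
    uv[n]=ce[i]+[x0,y0];print(n,uv[n],st[i])
for n,a,b in(("pad",(285.2,228.3),(278.2,246)),("ball",(329,241.3),(312.5,263.8))):
    print(n,"TW",*tri(ray(T,a),ray(w,uv[n])),"SW",*tri(ray(S,b),ray(w,uv[n])))
print(on(w,uv["ball"],.055),on(w,uv["pad"],.178))
e=[on(w,p,.055) for p in((225,214),(398,216))];print(e,np.linalg.norm(e[0]-e[1]))
E
```

```text
pad [363.31778929 246.14680484] [  6   7  25  30 579]
ball [276.70304569 214.38832487] [  8   7  33  36 788]
pad TW [ 0.55785103 -0.0450359   0.16461919] 0.0009075848308306662 SW [ 0.55515061 -0.04635532  0.17695419] 0.0021108629732466567
ball TW [ 0.55147604 -0.13571595  0.0445857 ] 0.0017902680491938994 SW [ 0.54945985 -0.13434296  0.0523914 ] 0.0012299571150734632
[ 0.54852075 -0.13442865  0.055     ] [ 0.55389744 -0.04708537  0.178     ]
[array([ 0.54569918, -0.19558629,  0.055     ]), array([0.55599075, 0.00912899, 0.055     ])] 0.20497380728851478
```

```bash
python3 -m crank '[{"xyz":[-8,18,0],"angular":[0,0,0]},{"xyz":[-8,18,0],"angular":[0,0,0]},{"xyz":[0,0,25],"angular":[0,0,0]},{"xyz":[0,0,30],"angular":[0,0,0]},{"xyz":[0,0,30],"angular":[0,0,0]},{"xyz":[0,0,20],"angular":[0,0,0]},{"xyz":[0,0,8],"angular":[0,0,0]},{"xyz":[0,0,0],"angular":[0,0,0]}]'
python3 st.py; python3 look.py w2; python3 - <<'E'
from h import *
cv2.imwrite("pics/s2.png",eyes.get_image("scene")[200:340,220:380,::-1])
a=cv2.imread("pics/w2.png")[150:400,170:470];b=cv2.resize(cv2.imread("pics/s2.png"),None,fx=3,fy=3,interpolation=cv2.INTER_CUBIC)
H=np.zeros((420,800,3),np.uint8);H[:250,:300]=a;H[:420,310:790]=b;cv2.imwrite("pics/c2.png",H)
E
```

```text
clock: 4.35
tool_pos: [0.5544, -0.0463, 0.1926]
ee_rot: [-0.001, 0.023, 1.0, 0.0]
wrist_force: [0.5, 0.1, -0.0]
finger_gap: -0.0002
grasp_force: 0.0
4.35 [ 0.5544 -0.0463  0.1926] F [ 0.49  0.07 -0.01] q [-0.17  0.41  1.67  0.    1.06 -1.69]
tool axes x,y,z: [[-0.999, 0.045, 0.002], [0.045, 0.999, 0.0], [-0.002, 0.0, -1.0]]
```

View pics/c2.png

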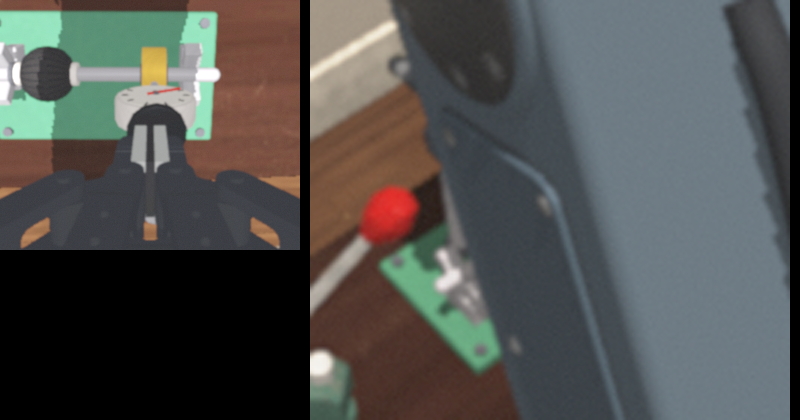

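The dial shows in the wrist crop with the red needle lower-left (zero), the fingertips sitting over the pad about 2 mm towards -y, and the arm blocking the scene camera. I'll write a needle reader and press gently.

```bash
cat > dial.py <<'E'
import sys
from h import *
def dial(name,padz):
    w=dict(np.load(f"pics/{name}.npz"));im=cv2.cvtColor(cv2.imread(f"pics/{name}.png"),cv2.COLOR_BGR2HSV)
    X=R.from_euler('z',-.047).as_matrix()
    P=np.array([.5545,-.0455,padz-.040])+X@[-.008,0,0]
    c=proj(w,P);m=cv2.inRange(im,(0,110,90),(10,255,255))|cv2.inRange(im,(170,110,90),(180,255,255))
    yy,xx=np.nonzero(m);pts=[]
    for u,v in zip(xx,yy):
        o,d=ray(w,(u,v));n=X[:,0];q=X.T@(o+d*((P-o)@n)/(d@n)-P)
        if np.hypot(q[1],q[2])<.030: pts.append((-q[1]*1e3,q[2]*1e3))
    pts=np.array(pts)
    if len(pts)<5: return print(name,"few red",len(pts),c)
    vx,vy,x0,y0=cv2.fitLine(pts.astype(np.float32),cv2.DIST_L2,0,.01,.01).ravel()
    t=(pts-[x0,y0])@[vx,vy];e=[np.array([x0,y0])+k*np.array([vx,vy]) for k in(t.min(),t.max())]
    print(name,"n",len(pts),"c",c.round(),"ends mm",np.round(e,1).tolist(),"line deg",np.degrees(np.arctan2(vy,vx)).round(1))
if __name__=="__main__": dial(sys.argv[1],float(sys.argv[2]))
E
python3 dial.py w2 .176
python3 -m crank '[{"xyz":[0,2,2],"angular":[0,0,0]},{"xyz":[0,0,2],"angular":[0,0,0]},{"xyz":[0,0,2],"angular":[0,0,0]},{"xyz":[0,0,2],"angular":[0,0,0]},{"xyz":[0,0,1],"angular":[0,0,0]},{"xyz":[0,0,1],"angular":[0,0,0]},{"xyz":[0,0,1],"angular":[0,0,0]},{"xyz":[0,0,0],"angular":[0,0,0]}]'
```

```text
w2 n 47 c [323. 243.] ends mm [[-17.7, -12.8], [2.9, -0.4]] line deg 31.0
clock: 5.25
tool_pos: [0.5548, -0.0444, 0.1823]
ee_rot: [0.0, 0.022, 1.0, 0.0]
wrist_force: [-1.9, 0.7, 2.0]
finger_gap: -0.0001
grasp_force: 1.3
```

```bash
python3 -m crank '[{"xyz":[0,0,1],"angular":[0,0,0]},{"xyz":[0,0,1],"angular":[0,0,0]},{"xyz":[0,0,1],"angular":[0,0,0]},{"xyz":[0,0,0],"angular":[0,0,0]}]'; python3 look.py w3; python3 dial.py w3 .178
python3 -m crank '[{"xyz":[0,0,1],"angular":[0,0,0]},{"xyz":[0,0,1],"angular":[0,0,0]},{"xyz":[0,0,1],"angular":[0,0,0]},{"xyz":[0,0,0],"angular":[0,0,0]}]'; python3 look.py w4; python3 dial.py w4 .177
```

```text
clock: 5.65
tool_pos: [0.5548, -0.0444, 0.1791]
ee_rot: [-0.0, 0.022, 1.0, 0.0]
wrist_force: [-0.4, -0.1, 0.9]
finger_gap: -0.0002
grasp_force: 0.9
w3 n 54 c [320. 250.] ends mm [[-17.7, -19.8], [3.6, -6.7]] line deg 31.5
clock: 6.1
tool_pos: [0.5548, -0.0444, 0.1761]
ee_rot: [0.0, 0.022, 1.0, 0.0]
wrist_force: [-0.9, 0.1, 1.9]
finger_gap: -0.0001
grasp_force: 0.8
w4 n 53 c [320. 251.] ends mm [[-17.7, -21.7], [3.6, -8.6]] line deg 31.6
```

The gauge is already sliding with the TCP (its pad top is at the TCP height), and the needle is still at zero, so I keep going.

```bash
python3 -m crank '[{"xyz":[0,0,1],"angular":[0,0,0]},{"xyz":[0,0,1],"angular":[0,0,0]},{"xyz":[0,0,1],"angular":[0,0,0]},{"xyz":[0,0,0],"angular":[0,0,0]}]'; python3 look.py w5; python3 dial.py w5 .173
python3 -m crank '[{"xyz":[0,0,1],"angular":[0,0,0]},{"xyz":[0,0,1],"angular":[0,0,0]},{"xyz":[0,0,1],"angular":[0,0,0]},{"xyz":[0,0,0],"angular":[0,0,0]}]'; python3 look.py w6; python3 dial.py w6 .170
```

```text
clock: 6.55
tool_pos: [0.5548, -0.0444, 0.1731]
ee_rot: [-0.0, 0.022, 1.0, -0.0]
wrist_force: [-0.7, 0.7, 2.0]
finger_gap: 0.0001
grasp_force: 0.9
w5 n 54 c [320. 251.] ends mm [[-17.6, -20.6], [3.6, -7.6]] line deg 31.6
clock: 7.0
tool_pos: [0.5548, -0.0444, 0.1701]
ee_rot: [-0.0, 0.022, 1.0, -0.0]
wrist_force: [-1.0, 0.2, 2.1]
finger_gap: 0.0001
grasp_force: 0.9
w6 n 56 c [320. 251.] ends mm [[-17.7, -20.6], [3.7, -7.7]] line deg 31.1
```

```bash
python3 -m crank '[{"xyz":[0,0,1],"angular":[0,0,0]},{"xyz":[0,0,1],"angular":[0,0,0]},{"xyz":[0,0,1],"angular":[0,0,0]},{"xyz":[0,0,0],"angular":[0,0,0]}]'; python3 look.py w7; python3 dial.py w7 .167
python3 -m crank '[{"xyz":[0,0,1],"angular":[0,0,0]},{"xyz":[0,0,1],"angular":[0,0,0]},{"xyz":[0,0,0],"angular":[0,0,0]}]'; python3 look.py w8; python3 dial.py w8 .165
```

```text
clock: 7.45
tool_pos: [0.5549, -0.0444, 0.1672]
ee_rot: [0.0, 0.022, 1.0, -0.0]
wrist_force: [-2.0, 0.5, 3.5]
finger_gap: -0.0001
grasp_force: 1.5
w7 n 62 c [320. 251.] ends mm [[-18.7, -5.3], [3.7, -12.6]] line deg -17.8
clock: 7.8
tool_pos: [0.5548, -0.0444, 0.1652]
ee_rot: [0.0, 0.022, 1.0, 0.0]
wrist_force: [-0.9, 0.3, 3.8]
finger_gap: -0.0
grasp_force: 1.6
w8 n 42 c [320. 251.] ends mm [[-13.0, 3.5], [2.1, -15.2]] line deg -51.2
```

Needle has turned about 82° ≈ 4.8 mm. Lift off, back away for a clear look.

```bash
python3 -m crank '[{"xyz":[0,0,-4],"angular":[0,0,0]},{"xyz":[0,0,-10],"angular":[0,0,0]},{"xyz":[0,0,-16],"angular":[0,0,0]},{"xyz":[0,0,-10],"angular":[0,0,0]},{"xyz":[0,0,0],"angular":[0,0,0]},{"xyz":[0,0,0],"angular":[0,0,0]}]'; python3 st.py;python3 look.py w9; python3 dial.py w9 .165
python3 - <<'E'
import cv2
cv2.imwrite("pics/w9c.png",cv2.resize(cv2.imread("pics/w9.png")[150:310,220:420],None,fx=4,fy=3.5,interpolation=cv2.INTER_CUBIC))
E
```

```text
clock: 8.45
tool_pos: [0.5548, -0.0444, 0.2052]
ee_rot: [0.0, 0.022, 1.0, 0.0]
wrist_force: [-0.0, 0.1, -0.3]
finger_gap: 0.0003
grasp_force: 0.0
8.45 [ 0.5548 -0.0444  0.2052] F [-0.01  0.05 -0.29] q [-0.16  0.39  1.66  0.    1.09 -1.69]
tool axes x,y,z: [[-0.999, 0.044, -0.0], [0.044, 0.999, 0.0], [0.0, 0.0, -1.0]]
w9 n 19 c [320. 233.] ends mm [[-12.1, 0.3], [-2.7, -11.4]] line deg -51.1
```

View pics/w9c.png

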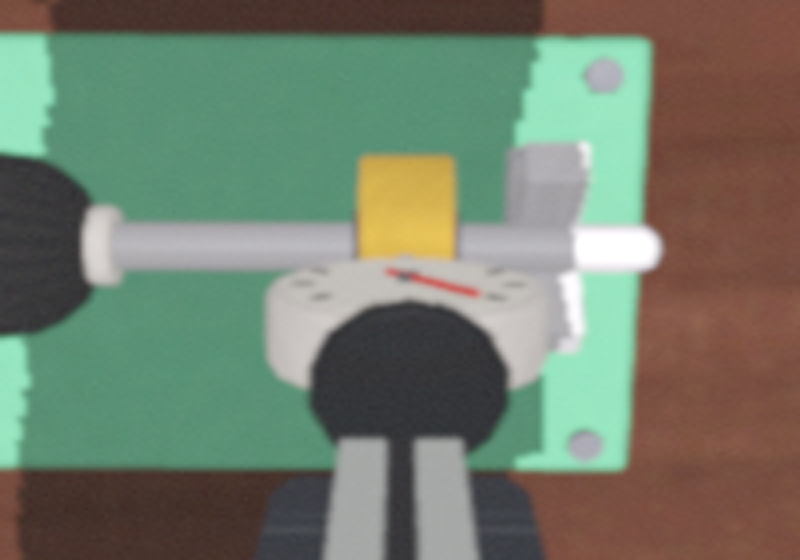

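Gauge released, needle holds at about 4.8 mm. The crop shows the roller edge bulging towards -x (row 155 against the axis at 246, ≈22.7 mm), so the high spot lies on the -x side: the ball's top must go to +x, about 45 mm in two strokes.

```bash
python3 -m crank '[{"xyz":[4,-30,0],"angular":[0,0,0]},{"xyz":[4,-30,0],"angular":[0,0,0]},{"xyz":[3,-30,0],"angular":[0,0,0]},{"xyz":[0,0,20],"angular":[0,0,0]},{"xyz":[0,0,30],"angular":[0,0,0]},{"xyz":[0,0,30],"angular":[0,0,0]},{"xyz":[0,0,25],"angular":[0,0,0]},{"xyz":[0,0,10],"angular":[0,0,0]},{"xyz":[0,0,0],"angular":[0,0,0]},{"xyz":[0,0,0],"angular":[0,0,0]}]'; python3 -m crank '[{"xyz":[0,0,3],"angular":[0,0,0]},{"xyz":[0,0,2],"angular":[0,0,0]},{"xyz":[0,0,2],"angular":[0,0,0]},{"xyz":[0,0,1],"angular":[0,0,0]},{"xyz":[0,0,0],"angular":[0,0,0]}]'
```

```text
clock: 9.5
tool_pos: [0.5404, -0.1339, 0.0911]
ee_rot: [0.0, 0.022, 1.0, -0.0]
wrist_force: [-0.0, 0.1, 1.2]
finger_gap: -0.0002
grasp_force: 0.0
clock: 10.0
tool_pos: [0.5399, -0.1338, 0.0823]
ee_rot: [-0.0, 0.022, 1.0, 0.0]
wrist_force: [-1.0, 0.3, 0.4]
finger_gap: -0.0002
grasp_force: 0.0
```

```bash
python3 -m crank '[{"xyz":[0,0,1],"angular":[0,0,0]},{"xyz":[0,0,1],"angular":[0,0,0]},{"xyz":[0,0,0.5],"angular":[0,0,0]},{"xyz":[0,0,0],"angular":[0,0,0]}]'; python3 -m crank '[{"xyz":[0,0,0.5],"angular":[0,0,0]},{"xyz":[0,0,0],"angular":[0,0,0]}]';python3 -m crank '[{"xyz":[0,0,0.3],"angular":[0,0,0]},{"xyz":[0,0,0],"angular":[0,0,0]}]'
```

```text
clock: 10.4
tool_pos: [0.5399, -0.1338, 0.0797]
ee_rot: [-0.0, 0.022, 1.0, 0.0]
wrist_force: [0.4, 0.5, -0.1]
finger_gap: 0.0001
grasp_force: 0.0
clock: 10.6
tool_pos: [0.5399, -0.1338, 0.0793]
ee_rot: [-0.0, 0.022, 1.0, 0.0]
wrist_force: [-0.4, 0.9, 0.4]
finger_gap: 0.0002
grasp_force: 0.0
clock: 10.8
tool_pos: [0.5399, -0.1338, 0.079]
ee_rot: [-0.0, 0.022, 1.0, 0.0]
wrist_force: [0.4, -0.1, 0.4]
finger_gap: 0.0
grasp_force: 0.0
```

```bash
for i in 1 2 3; do python3 -m crank '[{"xyz":[0,0,0.4],"angular":[0,0,0]},{"xyz":[0,0,0],"angular":[0,0,0]}]' | egrep 'tool_pos|wrist_f'; done
```

```text
tool_pos: [0.54, -0.1338, 0.0788]
wrist_force: [-1.3, 0.3, 2.1]
tool_pos: [0.5401, -0.1338, 0.0786]
wrist_force: [-1.4, 1.4, 6.3]
tool_pos: [0.5402, -0.1339, 0.0785]
wrist_force: [-2.1, 0.4, 8.1]
```

```bash
python3 -m crank '[{"xyz":[-2,0,0],"angular":[0,0,0]},{"xyz":[-2,0,0],"angular":[0,0,0]},{"xyz":[-2,0,0],"angular":[0,0,0]},{"xyz":[-2,0,0],"angular":[0,0,0]},{"xyz":[0,0,0],"angular":[0,0,0]}]' | egrep 'tool_pos|wrist_f';  python3 -m crank '[{"xyz":[-2,0,0],"angular":[0,0,0]},{"xyz":[-2,0,0],"angular":[0,0,0]},{"xyz":[-2,0,0],"angular":[0,0,0]},{"xyz":[-2,0,0],"angular":[0,0,0]},{"xyz":[-2,0,0],"angular":[0,0,0]},{"xyz":[-2,0,0],"angular":[0,0,0]},{"xyz":[-1,0,0],"angular":[0,0,0]},{"xyz":[0,0,0],"angular":[0,0,0]}]' | egrep 'tool_pos|wrist_f'; python3 look.py w10; python3 dial.py w10 .165
```

```text
tool_pos: [0.5485, -0.1343, 0.0786]
wrist_force: [-1.3, -0.4, 10.1]
tool_pos: [0.5612, -0.1349, 0.0781]
wrist_force: [-1.0, -0.9, 4.6]
w10 n 114 c [611. 305.] ends mm [[-10.2, -27.7], [-7.3, 2.2]] line deg 84.6
```

```bash
python3 -m crank '[{"xyz":[0,0,-3],"angular":[0,0,0]},{"xyz":[20,0,-20],"angular":[0,0,0]},{"xyz":[20,0,-25],"angular":[0,0,0]},{"xyz":[20,0,-25],"angular":[0,0,0]},{"xyz":[0,0,0],"angular":[0,0,0]},{"xyz":[0,0,0],"angular":[0,0,0]}]' | egrep 'tool_pos|wrist_f'; python3 look.py w11; python3 dial.py w11 .165
python3 - <<'E'
import cv2
cv2.imwrite("pics/w11c.png",cv2.resize(cv2.imread("pics/w11.png")[150:400,220:640],None,fx=1.9,fy=1.9,interpolation=cv2.INTER_CUBIC))
E
```

```text
tool_pos: [0.501, -0.1322, 0.1511]
wrist_force: [-0.1, 0.7, -0.2]
w11 n 371 c [480. 343.] ends mm [[-26.9, -21.4], [-17.9, 26.1]] line deg 79.4
```

View pics/w11c.png

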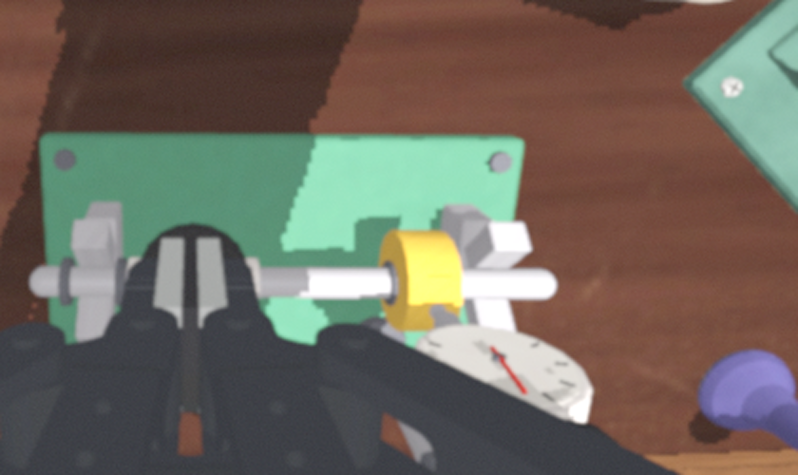

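The dial is clearly visible: needle from pivot (495,350) to tip (525,392), i.e. pointing steeply up-left on the dial. The red mask was picking up the wood, so I tighten it.

```bash
sed -i 's/m=cv2.inRange(im,(0,110,90).*/m=cv2.inRange(im,(0,140,140),(8,255,255))|cv2.inRange(im,(172,140,140),(180,255,255))/; s/<.030/<.022/' dial.py
for i in w2 w8 w9 w10 w11; do python3 dial.py $i .165; done
```

```text
w2 n 20 c [323. 239.] ends mm [[-16.6, -0.8], [2.4, 10.3]] line deg 30.3
w8 n 20 c [320. 251.] ends mm [[-12.2, 2.5], [-2.6, -9.3]] line deg -50.9
w9 few red 0 [319.82646021 232.93239979]
w10 n 84 c [611. 305.] ends mm [[-8.6, -12.7], [-7.4, 2.2]] line deg 85.3
w11 n 16 c [480. 343.] ends mm [[-4.0, -3.7], [-3.0, 11.6]] line deg 86.2
```

```bash
python3 -m crank '[{"xyz":[-20,0,20],"angular":[0,0,0]},{"xyz":[-18,0,25],"angular":[0,0,0]},{"xyz":[0,0,20],"angular":[0,0,0]},{"xyz":[0,0,5],"angular":[0,0,0]},{"xyz":[0,0,1],"angular":[0,0,0]},{"xyz":[0,0,0],"angular":[0,0,0]}]' | egrep 'tool_pos|wrist_f'; for i in 1 2; do python3 -m crank '[{"xyz":[0,0,0.8],"angular":[0,0,0]},{"xyz":[0,0,0],"angular":[0,0,0]}]' | egrep 'tool_pos|wrist_f'; done
```

```text
tool_pos: [0.5388, -0.1337, 0.0795]
wrist_force: [-0.3, 0.2, 0.4]
tool_pos: [0.539, -0.1338, 0.0792]
wrist_force: [0.1, -0.2, 0.2]
tool_pos: [0.5391, -0.1338, 0.0786]
wrist_force: [-0.2, 0.6, 2.8]
```

```bash
python3 -m crank '[{"xyz":[0,0,0.4],"angular":[0,0,0]},{"xyz":[0,0,0],"angular":[0,0,0]}]' | egrep 'tool_pos|wrist_f'; python3 -m crank '[{"xyz":[-2,0,0.2],"angular":[0,0,0]},{"xyz":[-2,0,0],"angular":[0,0,0]},{"xyz":[-2,0,0],"angular":[0,0,0]},{"xyz":[-2,0,0],"angular":[0,0,0]},{"xyz":[0,0,0],"angular":[0,0,0]}]' | egrep 'tool_pos|wrist_f';  python3 -m crank '[{"xyz":[-2,0,0],"angular":[0,0,0]},{"xyz":[-2,0,0],"angular":[0,0,0]},{"xyz":[-2,0,0],"angular":[0,0,0]},{"xyz":[-2,0,0],"angular":[0,0,0]},{"xyz":[-2,0,0],"angular":[0,0,0]},{"xyz":[-2,0,0],"angular":[0,0,0]},{"xyz":[-2,0,0],"angular":[0,0,0]},{"xyz":[0,0,0],"angular":[0,0,0]}]' | egrep 'tool_pos|wrist_f'; python3 -m crank '[{"xyz":[0,0,-3],"angular":[0,0,0]},{"xyz":[20,0,-20],"angular":[0,0,0]},{"xyz":[20,0,-25],"angular":[0,0,0]},{"xyz":[20,0,-25],"angular":[0,0,0]},{"xyz":[0,0,0],"angular":[0,0,0]},{"xyz":[0,0,0],"angular":[0,0,0]}]' | egrep 'tool_pos|wrist_f'; python3 look.py w12; python3 dial.py w12 .165
```

```text
tool_pos: [0.5392, -0.1339, 0.0784]
wrist_force: [-1.5, 1.7, 7.6]
tool_pos: [0.5476, -0.1343, 0.0786]
wrist_force: [-1.7, 0.6, 10.1]
tool_pos: [0.5614, -0.1349, 0.078]
wrist_force: [0.5, -0.4, 4.8]
tool_pos: [0.501, -0.1321, 0.1508]
wrist_force: [0.2, -0.3, -0.4]
w12 n 23 c [480. 343.] ends mm [[-4.1, -5.1], [3.4, 11.3]] line deg 65.4
```

The second stroke added only 1.2 mm. A cosine fit to the readings (4.8, 7.3, 8.5 mm) puts the high spot within a few degrees of the top. One view to confirm.

```bash
python3 - <<'E'
import cv2
cv2.imwrite("pics/w12c.png",cv2.resize(cv2.imread("pics/w12.png")[220:400,320:560],None,fx=3.3,fy=3.3,interpolation=cv2.INTER_CUBIC))
E
```

```text
(no output)
```

View pics/w12c.png

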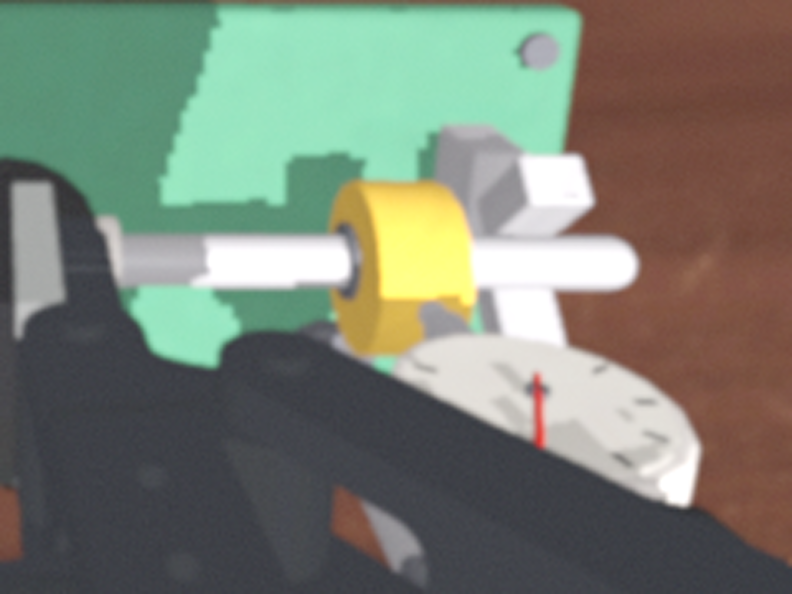

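The rim centre sits at row 269 against the shaft at 262. With the high spot straight up, perspective alone predicts +6 px, so the remaining error is only a few degrees and agrees with the dial fit. Needle is at ≈8.5 mm and the gripper is clear.

```bash
python3 -c "
from plant import env,telemetry
print(telemetry.observe()['clock']);print(env.finish_job())"
```

```text
16.55
the job is handed in; nothing more can be done
None
```

I lowered the gauge until the plunger was pressed in about 4.8 mm and let it go, then turned the arbor until the dial read about 8.5 mm, with the high spot within an estimated 15° of straight under the plunger; I handed the job in at 16.6 s, forces read about 10 N at most, and no verdict came back.

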